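# Refit the cover of a filter box

## Task

Refit the loose cover plate on the filter box: tilt one short edge in under the overhanging lip, then lower the other edge until the plate lies flat in its pocket. Then swing the latch across so that its bar points at the lip and lies over the plate, let go, and leave the vials and flasks around the work standing where they are.

Things in the scene. Friction and masses are not known exactly. Their poses are not given: they have to be found in the camera images.
- filter_box: Grey open-topped filter box fixed to the bench, 120 mm (x) by 196 mm (y, from -112 to +85), rim 36 mm high. Origin: on the bench below the centre of its pocket; z up, +y towards the lip end. Two 18 mm hose barbs stick out of its +x side. The filter mat in the pocket lies about 6 mm below the ledge
- pocket (a point): Centre of the cover's pocket at ledge height, 30 mm above the bench; axes as the box. Pocket 90 mm (x) by 136 mm (y), 6 mm deep from rim to ledge. The ledge reaches 34 mm in from the lip-end wall, 7 to 10 mm in from the other walls. The seated cover's origin lies here, with 3 mm play each way in x and y
- lip_edge (a point): Middle of the lower free edge of the overhanging lip, at box y = 54 mm, 43 mm above the bench. The lip covers the last 14 mm of the pocket (y = 54 to 68), top 50 mm above the bench, solid on to y = 85. The opening from here to the pocket's other end wall is 122 mm. 13 mm of height above the ledge: the plate passes under at tilts up to about 18 degrees
- latch (a joint): Swivel latch (rad) on the box's end opposite the lip; vertical pivot at box x = 0, y = -90 mm. 0 = bar along the box's -x; grows as the bar swings towards the lip; 1.57 = bar along +y, over the cover; range -1.0 to 1.6. Stays where left; about 1 N at the knob. Bar 14 mm wide, 8 mm thick, 3 mm above the rim, clear of the pocket at 0.1 and below
- latch_knob (a point): Axis of the upright round black knob near the free end of the latch bar, 42 mm from the pivot. Knob 14 mm thick (16 mm at the top), 24 mm high, from 47 to 71 mm above the bench; this point is 59 mm above the bench. z up
- cover: Loose rectangular metal cover plate, 84 mm (x) by 130 mm (y) by 6 mm (z), about 0.18 kg, the same both ways round, lying flat on the bench. Origin: centre of its underside, z up. In its middle stands a black grip rib, 60 mm along x, 14 mm thick in y, from the plate up to 32 mm above the underside
- vial_a: White vial with blue cap, 31 mm wide, 56 mm high, beside the cover; bystander. Origin: centre of its underside, z up
- vial_b: Brown vial with grey cap, 37 mm wide, 75 mm high, behind the filter box; bystander. Origin: centre of its underside, z up
- flask: White flask, 55 by 79 mm, 121 mm high, on the left of the filter box; bystander. Origin: centre of its underside, z up

How it is judged:
By the outcome, as a careful person would: the job done as asked, in the order asked, and still so for the second after the job is handed in, with the robot touching nothing.
It also fails if it takes over 64 s, if anything falls off the work surface, if the arm or the gripper's body presses on something with over 40 N, if the wrist force passes 120 N, or if a joint passes its speed limit or range.

## Robot

A 6-joint arm with a two-finger parallel gripper is mounted at the origin on a cart in front of the work surface, level with it; the furniture and walls round the work are solid. World frame = base frame: x ahead of the robot, y to its left, z up, the work surface at z = 0. Lengths are in m, angles in rad, forces in N, time in s.
With the tool pointing down it reaches from about 0.375 to 0.975 m from the base axis. Payload 3.8 kg.
Tool frame: the origin (TCP) lies midway between the tips of the shut fingers; the grasp point (between the pads) lies 19 mm behind it; z points along the fingers, y is the direction in which the jaws open and shut (so a half turn about z gives the same grasp; the last joint's range is limited). The gripper opens to 85 mm and grips with 20 to 120 N. Pads are 22 mm wide; open, the fingers measure 114 mm over their backs; the gripper's body (76 mm by 85 mm) begins 54 mm behind the grasp point. The pads swing forward as they close: fully open they stand 13 mm farther back than shut.
Start: joints at [1.147, 0.264, 1.604, -0, 1.274, -0.037], TCP at [0.255, 0.625, 0.231] pointing down, gripper open.
Joint ranges: [-2.63, 2.63], [-0.94, 2.18], [0.31, 2.57], [-1.31, 4.45], [0, 2.66], [-2.55, 2.55]. Speed limits (rad/s): [2.57, 2.57, 3.14, 3.14, 3.14, 3.14].

## Interface

Orientations are given as a rotation vector (axis times angle).
In Python, from workcell import bot gives the robot as it stands.
- The arm moves only by the shell command python3 -m inch 'ROWS' [FORCE]. ROWS is JSON, a list of rows, each an object of numbers: "dx", "dy", "dz": the shift along the tool's x, y, z in m; "ax", "ay", "az": the turn, a rotation vector about the tool's x, y, z in degrees; "fingers": the opening, from -1 (shut) to 1 (fully open). A call has 1 to 20 rows; each row is the pose to reach, as a shift and turn from the pose measured when the call began, along the tool's axes at that moment; what a row does not reach only later rows make up. A row lasts 1/8 s, in which the tool goes at most 62.5 mm and 10.7 degrees, less where a joint would pass 70% of its speed; a pose out of reach is approached as far as the arm can. A call with a gripper value outside its range is refused whole. The fingers move at their own pace and stop on an object; FORCE is the grip in N (left out, the last holds). Time passes only in rows, so rows that repeat a pose let the fingers close. It gives the time, the measured TCP pose, the force and the opening at its end, in the units of the state.
- bot.read_state(): the state, without advancing time (a new reading comes with each control period).
- bot.read_camera(name): name is "scene" or "top"; returns (picture, depth): 480x640x3 uint8, blue, green, red; 480x640 float32, m along the optical axis (not along the pixel's ray), 0 where there is no reading.
- bot.get_calibration(name): a dict with "intrinsics" (3x3 intrinsics, pixels), "view" (4x4, takes a point from world to camera coordinates). Camera axes: x right, y down, z forward; pixel columns grow to the right and rows downward; lengths in m; the calibration is good to about 2 mm. A picture is of the moment at which its call begins. get_calibration takes no time and is no camera call.
- bot.finish_job(): hands the job in, once; it reports no verdict.
Trained networks look in the newest picture that a camera, given by its name, has taken for a name from the list of things; names that differ only in an ending like _2 or _b are one class to them, and where a whole thing is asked for, a point or a joint stands for the part that bears it (a point fixed in the world has none). Each returns a list of dicts, best first, with "p" (0 to 1); they miss things now and then, are a little off and sometimes report something else, mostly with a low value. They report only what shows in the picture. A call takes as long as a camera call.
- bot.masks_of(camera, thing): "region" (480x640 bool, what is visible of it) and "box" ([left, top, right, bottom] in pixels, round what is visible of it).
The state is a dict: "time": time; "q": joint angles; "joint_vel": joint speeds; "joint_torque": joint torques, N m; "tool_pos": TCP position; "tcp_rot": TCP orientation; "wrist_force": force on the tool from outside, world axes, zero at the start; "torque": the same for the moment, N m; "width": opening from 0.0 (shut) to 1.0 (fully open).
Only numpy, scipy, OpenCV 4.12 (cv2) and the standard library are available. Lean on these libraries where they do the work, as an engineer would, in place of code of your own. Each camera call takes 0.05 s, during which the arm holds its last target. There are 200 camera calls.

## Working session

There is one attempt and no reset: what is moved stays moved. The work goes in short steps, Python scripts to look and compute and a shell command to move; the robot and the scene stay as the last step left them, time stands still between calls to the robot, and variables do not carry over. Pictures are saved under pics/ and viewed, about 8 in all and at most 12, crops included, and the job is handed in when it is done.

```bash
mkdir -p pics; ls; cat > h.py <<'E'
import numpy as np, cv2
from scipy.spatial.transform import Rotation as R
from workcell import bot
def cloud(cam,depth,mask=None):
    c=bot.get_calibration(cam); K=np.array(c["intrinsics"]); V=np.array(c["view"])
    m=depth>0
    if mask is not None: m&=mask
    v,u=np.nonzero(m); z=depth[v,u]
    P=np.stack([(u-K[0,2])/K[0,0]*z,(v-K[1,2])/K[1,1]*z,z],1)
    return (P-V[:3,3])@V[:3,:3]
def px(cam,p):
    c=bot.get_calibration(cam); q=np.array(c["view"])[:3]@np.r_[p,1]; q=np.array(c["intrinsics"])@q; return q[:2]/q[2]
def st():
    s=bot.read_state(); print('t',s['time'],'pos',np.round(s['tool_pos'],4),'w',round(s['width'],3),'F',np.round(s['wrist_force'],1));M=R.from_rotvec(s['tcp_rot']).as_matrix();print(np.round(M,3).tolist()); return s,M
def rel(target,Rt):
    s,M=st(); d=M.T@(np.array(target)-s['tool_pos']); a=R.from_matrix(M.T@Rt).as_rotvec(degrees=True); print('d',np.round(d,4),'a',np.round(a,2))
E
python3 - <<'E'
from h import *
ims=[]
for c in("scene","top"):
    im,d=bot.read_camera(c); np.savez('s_'+c,im=im,d=d); ims.append(im)
    for t in("cover","filter_box","latch","vial_a","flask"):
        for r in bot.masks_of(c,t)[:3]:
            P=cloud(c,d,r['region']); print(c,t,round(r['p'],2),r['box'],np.round(np.median(P,0),3),np.round(P.min(0),3),np.round(P.max(0),3),r['region'].sum())
    cv2.imwrite(f'pics/{c}.png',im)
st()
E
```

```text
pics
scene cover 0.69 [356.2, 330.2, 440.9, 411.2] [ 0.548 -0.15   0.005] [ 0.505 -0.21  -0.004] [ 0.597 -0.075  0.035] 3342
scene filter_box 0.58 [260.0, 204.1, 343.1, 301.9] [0.531 0.152 0.029] [ 0.456  0.052 -0.006] [0.634 0.293 0.072] 5202
scene latch 0.57 [294.1, 272.2, 314.6, 293.4] [0.494 0.073 0.047] [0.472 0.062 0.032] [0.524 0.095 0.072] 223
scene vial_a 0.75 [424.5, 332.8, 447.6, 361.8] [ 0.62  -0.159  0.036] [ 0.612 -0.171 -0.   ] [ 0.661 -0.141  0.057] 440
scene vial_a 0.64 [335.6, 202.7, 350.0, 232.9] [0.654 0.171 0.047] [ 0.644  0.14  -0.002] [0.683 0.228 0.086] 382
scene flask 0.79 [201.8, 141.0, 237.2, 193.1] [0.496 0.439 0.067] [ 0.462  0.427 -0.004] [0.562 0.512 0.12 ] 1360
top cover 0.97 [430.7, 238.9, 494.7, 285.6] [ 0.552 -0.136  0.007] [ 0.508 -0.208 -0.002] [ 0.599 -0.074  0.038] 2686
top filter_box 0.92 [253.9, 217.1, 367.9, 304.0] [0.534 0.162 0.034] [ 0.458  0.053 -0.003] [0.629 0.272 0.076] 6616
top latch 0.62 [345.1, 264.7, 362.3, 293.0] [0.498 0.079 0.049] [ 0.474  0.058 -0.001] [0.527 0.093 0.076] 235
top vial_a 0.91 [295.0, 182.3, 316.3, 207.7] [0.657 0.178 0.053] [ 0.646  0.161 -0.002] [0.703 0.201 0.08 ] 403
top vial_a 0.5 [460.8, 216.1, 483.5, 231.1] [ 0.625 -0.148  0.043] [ 0.614 -0.163  0.01 ] [ 0.642 -0.138  0.062] 259
top flask 0.77 [127.0, 245.0, 174.1, 284.4] [0.497 0.445 0.09 ] [ 0.464  0.432 -0.003] [0.543 0.51  0.124] 1566
t 0.6 pos [0.2546 0.6252 0.2313] w 1.001 F [ 0.9  0.1 -0.1]
[[-0.926, 0.377, 0.0], [0.377, 0.926, 0.0], [-0.0, 0.0, -1.0]]
```

```bash
python3 - <<'E'
from h import *
im=np.load('s_top.npz')['im']; a=cv2.resize(im[160:340,110:510],(800,360),interpolation=cv2.INTER_CUBIC)
im=np.load('s_scene.npz')['im']; b=cv2.resize(im[190:420,200:460],(270,239),interpolation=cv2.INTER_CUBIC)
c=np.zeros((239,800,3),np.uint8); c[:,:270]=b; c[:,280:600]=cv2.resize(im,(320,239))
cv2.imwrite('pics/a.png',np.vstack([a,c]))
def rect(P,n):
    (c,s,an)=cv2.minAreaRect(P[:,:2].astype(np.float32)*1000); print(n,np.round(c,1),np.round(s,1),round(an,1),len(P))
for c in("scene","top"):
    z=np.load(f's_{c}.npz'); d=z['d']; P=cloud(c,d)
    m=lambda x0,x1,y0,y1,z0,z1:P[(P[:,0]>x0)&(P[:,0]<x1)&(P[:,1]>y0)&(P[:,1]<y1)&(P[:,2]>z0)&(P[:,2]<z1)]
    print(c)
    rect(m(.49,.607,-.22,-.06,.0035,.012),'plate')
    rect(m(.5,.607,-.22,-.06,.025,.035),'rib')
    rect(m(.44,.64,.03,.30,.030,.040),'rim'); rect(m(.44,.64,.2,.30,.047,.054),'lip')
    rect(m(.44,.64,.03,.13,.062,.075),'knob')
    Q=m(.44,.64,.03,.13,.066,.075); print(np.round(Q.mean(0),4))
E
```

```text
scene
plate [ 559.8 -143.4] [130.4 103.5] 86.0 2190
rib [ 550.7 -142.7] [14.9 59.6] 84.4 276
rim [558.8 149.6] [197.  174.6] 78.8 1634
lip [548.8 240.5] [ 32.  115.1] 78.9 378
knob [556.6  93.2] [176.  16.] 16.4 78
[0.5214 0.0822 0.0696]
top
plate [ 548.8 -141.2] [155.2 116.4] 89.4 2476
rib [ 553.  -140.6] [15.  58.5] 84.5 223
rim [540.5 181.4] [238.2 123. ] 78.9 2995
lip [551.4 242.8] [ 31.5 116.2] 79.0 939
knob [558.3  93.2] [173.8  15.2] 15.8 60
[0.4919 0.075  0.0717]
```

View pics/a.png

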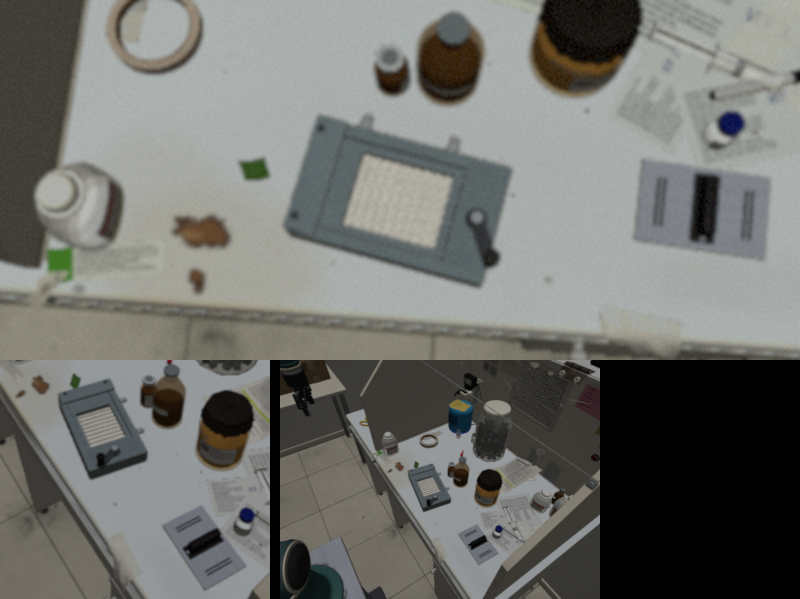

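The picture shows the cover at right, centred near (705,210), with vial_a close behind it. The box is at (400,200) with its lip to the left, and the latch pivot and knob are at about (476,216) and (490,258). So the latch is near -0.5, clear of the pocket. I'll refine box and knob positions once, then start moving.

```bash
python3 - <<'E'
from h import *
y=np.radians(-11.05); A=np.array([[np.cos(y),-np.sin(y)],[np.sin(y),np.cos(y)]])
for c in("scene","top"):
    P=cloud(c,np.load(f's_{c}.npz')['d']); Q=P.copy(); Q[:,:2]=(P[:,:2]-[.5367,.1734])@A
    f=lambda x0,x1,y0,y1,z0,z1:Q[(abs(Q[:,0]-(x0+x1)/2)<(x1-x0)/2)&(abs(Q[:,1]-(y0+y1)/2)<(y1-y0)/2)&(Q[:,2]>z0)&(Q[:,2]<z1)]
    L=f(-.08,.08,.04,.1,.045,.056); r=f(-.08,.08,-.13,.05,.032,.041)
    for n,S in(('lip',L),('rim',r)): print(c,n,len(S),np.round(np.percentile(S,[1,50,99],axis=0)*1000,1).tolist())
    (cc,s,an)=cv2.minAreaRect(L[:,:2].astype(np.float32)*1000); print('lip rect',np.round(cc,1),np.round(s,1),round(an,2))
    K=f(-.08,.03,-.14,-.06,.066,.078); print('knob box frame',len(K),np.round(np.median(K,0)*1000,1),np.round(np.ptp(K,0)*1000,1))
    W=P[(abs(P[:,0]-.552)<.04)&(abs(P[:,1]+.142)<.015)&(P[:,2]>.024)&(P[:,2]<.04)]; print('rib',np.round(np.percentile(W,[2,50,98],axis=0)*1000,1).tolist())
    W=P[(abs(P[:,0]-.545)<.06)&(abs(P[:,1]+.142)<.08)&(P[:,2]>.0035)&(P[:,2]<.011)&(P[:,0]<.605)]; print('plate z',np.round(np.median(W,0)*1000,1))
c,s=np.cos(np.radians(84.4)),np.sin(np.radians(84.4))
rel([.552,-.142,.15],np.array([[-s,c,0],[c,s,0],[0,0,-1]]))
E
```

```text
scene lip 573 [[-57.4, 52.8, 45.1], [-2.1, 67.8, 47.7], [55.5, 84.3, 51.2]]
scene rim 1324 [[-60.5, -112.7, 32.1], [9.3, -76.4, 33.9], [57.9, 45.8, 37.7]]
lip rect [-0.4 68.4] [116.3  33.5] 1.03
knob box frame 49 [ -37.3 -113.4   69.2] [14.3 15.5  6. ]
rib [[521.8, -150.9, 25.2], [549.5, -143.6, 30.0], [578.2, -135.2, 33.0]]
plate z [ 548.3 -154.     4.9]
top lip 968 [[-56.1, 55.5, 46.9], [-0.7, 70.4, 50.7], [57.2, 86.1, 54.5]]
top rim 2284 [[-58.8, -109.4, 32.1], [4.5, -68.5, 36.4], [60.0, 47.9, 39.9]]
lip rect [ 1.1 71. ] [116.2  31.5] 0.07
knob box frame 57 [ -34.6 -110.4   72.1] [13.5 15.   6.9]
rib [[524.5, -147.6, 24.6], [552.9, -139.2, 32.2], [581.4, -132.4, 35.6]]
plate z [ 553.5 -135.3    6.9]
t 0.6 pos [0.2546 0.6252 0.2313] w 1.001 F [ 0.9  0.1 -0.1]
[[-0.926, 0.377, 0.0], [0.377, 0.926, 0.0], [-0.0, 0.0, -1.0]]
d [-0.5648 -0.5983  0.0813] a [  0.     0.   -16.56]
```

```bash
python3 -m inch '[{"dx":-0.05,"dy":-0.05,"az":-5,"fingers":0},{"dx":-0.2,"dy":-0.21,"az":-16.4,"fingers":0},{"dx":-0.38,"dy":-0.40,"az":-16.4},{"dx":-0.5,"dy":-0.55,"az":-16.4},{"dx":-0.5648,"dy":-0.5983,"az":-16.4},{"dx":-0.5648,"dy":-0.5983,"az":-16.4},{"dx":-0.5648,"dy":-0.5983,"az":-16.4},{"dx":-0.5648,"dy":-0.5983,"az":-16.4},{"dx":-0.5648,"dy":-0.5983,"az":-16.4},{"dx":-0.5648,"dy":-0.5983,"az":-16.4},{"dx":-0.5648,"dy":-0.5983,"az":-16.4},{"dx":-0.5648,"dy":-0.5983,"az":-16.4,"dz":0.04},{"dx":-0.5648,"dy":-0.5983,"az":-16.4,"dz":0.08},{"dx":-0.5648,"dy":-0.5983,"az":-16.4,"dz":0.13},{"dx":-0.5648,"dy":-0.5983,"az":-16.4,"dz":0.151},{"dx":-0.5648,"dy":-0.5983,"az":-16.4,"dz":0.151},{"dx":-0.5648,"dy":-0.5983,"az":-16.4,"dz":0.151}]' 60
python3 - <<'E'
from h import *
c,s=np.cos(np.radians(84.4)),np.sin(np.radians(84.4))
rel([.5515,-.1415,.010],np.array([[-s,c,0],[c,s,0],[0,0,-1]]))
o=[]
for cam in("scene","top"):
    im,d=bot.read_camera(cam); u,v=px(cam,[.5515,-.1415,.04]).astype(int); k=50
    o.append(cv2.resize(im[v-k:v+k,u-k:u+k],(400,400),interpolation=cv2.INTER_CUBIC))
cv2.imwrite('pics/b.png',np.hstack(o))
E
```

```text
t 0.6 pos [0.2546 0.6252 0.2313] w 1.001 F [ 0.9  0.1 -0.1]
[[-0.926, 0.377, 0.0], [0.377, 0.926, 0.0], [-0.0, 0.0, -1.0]]
d [-0.5641 -0.5981  0.2213] a [  0.     0.   -16.56]invalid input at $[0]: expected keys dx, dy, dz, ax, ay, az, fingers
```

View pics/b.png

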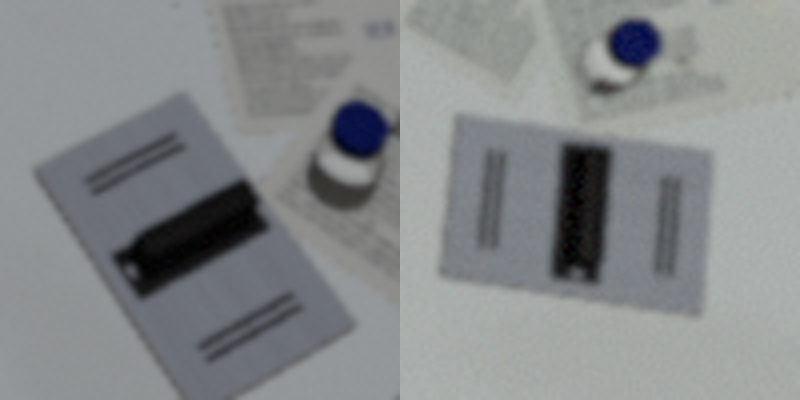

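The call was refused because every row needs all the keys, so the arm hasn't moved. The picture only shows the cover, with its rib at about (580,210) in the top crop. I'll resend with complete rows.

```bash
python3 -m inch '[{"dx":-0.2,"dy":-0.21,"dz":0,"ax":0,"ay":0,"az":-16.4,"fingers":0},{"dx":-0.564,"dy":-0.598,"dz":0,"ax":0,"ay":0,"az":-16.4,"fingers":0},{"dx":-0.564,"dy":-0.598,"dz":0,"ax":0,"ay":0,"az":-16.4,"fingers":0},{"dx":-0.564,"dy":-0.598,"dz":0,"ax":0,"ay":0,"az":-16.4,"fingers":0},{"dx":-0.564,"dy":-0.598,"dz":0,"ax":0,"ay":0,"az":-16.4,"fingers":0},{"dx":-0.564,"dy":-0.598,"dz":0,"ax":0,"ay":0,"az":-16.4,"fingers":0},{"dx":-0.564,"dy":-0.598,"dz":0,"ax":0,"ay":0,"az":-16.4,"fingers":0},{"dx":-0.564,"dy":-0.598,"dz":0,"ax":0,"ay":0,"az":-16.4,"fingers":0},{"dx":-0.564,"dy":-0.598,"dz":0,"ax":0,"ay":0,"az":-16.4,"fingers":0},{"dx":-0.564,"dy":-0.598,"dz":0,"ax":0,"ay":0,"az":-16.4,"fingers":0},{"dx":-0.564,"dy":-0.598,"dz":0,"ax":0,"ay":0,"az":-16.4,"fingers":0},{"dx":-0.564,"dy":-0.598,"dz":0,"ax":0,"ay":0,"az":-16.4,"fingers":0},{"dx":-0.564,"dy":-0.598,"dz":0,"ax":0,"ay":0,"az":-16.4,"fingers":0},{"dx":-0.564,"dy":-0.598,"dz":0,"ax":0,"ay":0,"az":-16.4,"fingers":0},{"dx":-0.564,"dy":-0.598,"dz":0.08,"ax":0,"ay":0,"az":-16.4,"fingers":0},{"dx":-0.564,"dy":-0.598,"dz":0.15,"ax":0,"ay":0,"az":-16.4,"fingers":0},{"dx":-0.564,"dy":-0.598,"dz":0.15,"ax":0,"ay":0,"az":-16.4,"fingers":0},{"dx":-0.564,"dy":-0.598,"dz":0.15,"ax":0,"ay":0,"az":-16.4,"fingers":0}]' 60
python3 - <<'E'
from h import *
c,s=np.cos(np.radians(84.4)),np.sin(np.radians(84.4))
rel([.5515,-.1415,.010],np.array([[-s,c,0],[c,s,0],[0,0,-1]]))
o=[]
for cam in("scene","top"):
    im,d=bot.read_camera(cam); u,v=px(cam,[.5515,-.1415,.06]).astype(int); k=60
    o.append(cv2.resize(im[v-k:v+k,u-k:u+k],(400,400),interpolation=cv2.INTER_CUBIC))
cv2.imwrite('pics/c.png',np.hstack(o))
E
```

```text
time: 2.95
tool_pos: [0.5487, -0.1398, 0.0786]
tcp_rot: [-0.157, -3.132, -0.003]
wrist_force: [-0.2, 0.7, 0.6]
width: 0.5
t 2.95 pos [ 0.5487 -0.1398  0.0786] w 0.5 F [-0.2  0.7  0.6]
[[-0.995, 0.1, -0.006], [0.1, 0.995, 0.002], [0.006, 0.002, -1.0]]
d [-0.0034 -0.0015  0.0685] a [ 0.09 -0.35 -0.13]
```

View pics/c.png

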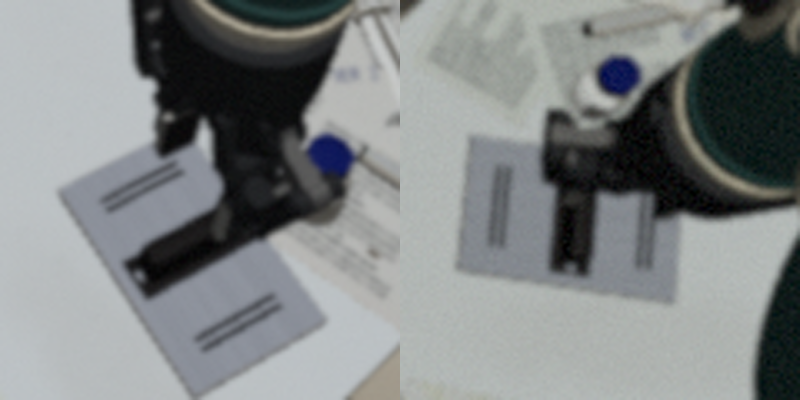

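The open gripper is over the rib, about 3 mm off in x, and its fingers are well clear of the vial. I'll descend, grip and lift.

```bash
python3 -m inch '[{"dx":-0.003,"dy":-0.0015,"dz":0.03,"ax":0.1,"ay":-0.3,"az":-0.1,"fingers":0},{"dx":-0.003,"dy":-0.0015,"dz":0.055,"ax":0.1,"ay":-0.3,"az":-0.1,"fingers":0},{"dx":-0.003,"dy":-0.0015,"dz":0.067,"ax":0.1,"ay":-0.3,"az":-0.1,"fingers":0},{"dx":-0.003,"dy":-0.0015,"dz":0.068,"ax":0.1,"ay":-0.3,"az":-0.1,"fingers":0},{"dx":-0.003,"dy":-0.0015,"dz":0.068,"ax":0.1,"ay":-0.3,"az":-0.1,"fingers":-1},{"dx":-0.003,"dy":-0.0015,"dz":0.068,"ax":0.1,"ay":-0.3,"az":-0.1,"fingers":-1},{"dx":-0.003,"dy":-0.0015,"dz":0.068,"ax":0.1,"ay":-0.3,"az":-0.1,"fingers":-1},{"dx":-0.003,"dy":-0.0015,"dz":0.068,"ax":0.1,"ay":-0.3,"az":-0.1,"fingers":-1},{"dx":-0.003,"dy":-0.0015,"dz":0.068,"ax":0.1,"ay":-0.3,"az":-0.1,"fingers":-1},{"dx":-0.003,"dy":-0.0015,"dz":0.068,"ax":0.1,"ay":-0.3,"az":-0.1,"fingers":-1},{"dx":-0.003,"dy":-0.0015,"dz":0.068,"ax":0.1,"ay":-0.3,"az":-0.1,"fingers":-1}]' 60
python3 -c "from h import *;st()"
```

```text
time: 4.42
tool_pos: [0.5565, -0.1432, 0.0161]
tcp_rot: [0.154, 3.129, -0.004]
wrist_force: [-0.1, 0.6, 6.1]
width: 0.146
t 4.425 pos [ 0.5565 -0.1432  0.0161] w 0.146 F [-0.1  0.6  6.1]
[[-0.995, 0.098, 0.009], [0.098, 0.995, -0.003], [-0.009, -0.002, -1.0]]
```

```bash
python3 -m inch '[{"dx":0.004,"dy":0.0015,"dz":0,"ax":0,"ay":0.5,"az":0,"fingers":-0.3},{"dx":0.004,"dy":0.0015,"dz":0.002,"ax":0,"ay":0.5,"az":0,"fingers":-0.3},{"dx":0.004,"dy":0.0015,"dz":0.005,"ax":0,"ay":0.5,"az":0,"fingers":-0.3},{"dx":0.004,"dy":0.0015,"dz":0.005,"ax":0,"ay":0.5,"az":0,"fingers":-0.3}]' 60; python3 -c "from h import *;st()"
```

```text
time: 4.92
tool_pos: [0.5521, -0.1411, 0.0103]
tcp_rot: [-0.154, -3.137, 0.003]
wrist_force: [-0.1, -0.3, 0.1]
width: 0.352
t 4.925 pos [ 0.5521 -0.1411  0.0103] w 0.352 F [-0.1 -0.3  0.1]
[[-0.995, 0.098, -0.001], [0.098, 0.995, -0.002], [0.001, -0.002, -1.0]]
```

```bash
python3 -m inch '[{"dx":0,"dy":0,"dz":-0.002,"ax":0,"ay":0,"az":0,"fingers":-0.5},{"dx":0,"dy":0,"dz":-0.002,"ax":0,"ay":0,"az":0,"fingers":-1},{"dx":0,"dy":0,"dz":-0.002,"ax":0,"ay":0,"az":0,"fingers":-1},{"dx":0,"dy":0,"dz":-0.002,"ax":0,"ay":0,"az":0,"fingers":-1},{"dx":0,"dy":0,"dz":-0.002,"ax":0,"ay":0,"az":0,"fingers":-1},{"dx":0,"dy":0,"dz":-0.002,"ax":0,"ay":0,"az":0,"fingers":-1}]' 60; python3 -c "from h import *;st()"
```

```text
time: 5.68
tool_pos: [0.5523, -0.1413, 0.0126]
tcp_rot: [-0.154, -3.138, 0.003]
wrist_force: [-0.1, 0.0, 1.4]
width: 0.147
t 5.675 pos [ 0.5523 -0.1413  0.0126] w 0.147 F [-0.1  0.   1.4]
[[-0.995, 0.098, -0.0], [0.098, 0.995, -0.002], [0.0, -0.002, -1.0]]
```

```bash
cat >> h.py <<'E'
BO=np.array([.5365,.1736,0]); YAW=-11.0
def tgt(lead_y,lead_z,tilt,x=0,yaw=YAW,tc=(0,0,.0126)):
    """plate's leading lower edge at box (x,lead_y,lead_z), tilt deg, lip edge down -> TCP, R"""
    B=R.from_euler('z',YAW,degrees=True).as_matrix(); C=R.from_euler('z',yaw,degrees=True).as_matrix()@R.from_euler('x',-tilt,degrees=True).as_matrix()
    c=BO+B@np.array([x,lead_y,lead_z])-C@np.array([0,.065,0]); return c+C@np.array(tc), C@np.diag([-1.,1,-1])
E
python3 -m inch '[{"dx":0,"dy":0,"dz":-0.04,"ax":0,"ay":0,"az":0,"fingers":-1},{"dx":0,"dy":0,"dz":-0.09,"ax":0,"ay":0,"az":0,"fingers":-1},{"dx":0,"dy":0,"dz":-0.12,"ax":0,"ay":0,"az":0,"fingers":-1},{"dx":0,"dy":0,"dz":-0.12,"ax":0,"ay":0,"az":0,"fingers":-1}]' 60; python3 -c "
from h import *
rel(*tgt(.048,.080,12))"
```

```text
time: 6.18
tool_pos: [0.554, -0.1414, 0.1347]
tcp_rot: [0.154, 3.133, -0.005]
wrist_force: [0.0, -0.1, -2.5]
width: 0.15
t 6.175 pos [ 0.554  -0.1414  0.1347] w 0.15 F [ 0.  -0.1 -2.5]
[[-0.995, 0.098, 0.004], [0.098, 0.995, -0.003], [-0.005, -0.003, -1.0]]
d [0.0497 0.299  0.0277] a [11.84  0.84  5.32]
```

```bash
python3 -m inch '[{"dx":0.017,"dy":0.06,"dz":0,"ax":0,"ay":0,"az":5.3,"fingers":-1},{"dx":0.028,"dy":0.12,"dz":0,"ax":0,"ay":0.5,"az":5.3,"fingers":-1},{"dx":0.04,"dy":0.18,"dz":0,"ax":0,"ay":0.84,"az":5.3,"fingers":-1},{"dx":0.045,"dy":0.24,"dz":0,"ax":4,"ay":0.84,"az":5.3,"fingers":-1},{"dx":0.0497,"dy":0.299,"dz":0,"ax":11.84,"ay":0.84,"az":5.32,"fingers":-1},{"dx":0.0497,"dy":0.299,"dz":0.01,"ax":11.84,"ay":0.84,"az":5.32,"fingers":-1},{"dx":0.0497,"dy":0.299,"dz":0.0277,"ax":11.84,"ay":0.84,"az":5.32,"fingers":-1},{"dx":0.0497,"dy":0.299,"dz":0.0277,"ax":11.84,"ay":0.84,"az":5.32,"fingers":-1},{"dx":0.0497,"dy":0.299,"dz":0.0277,"ax":11.84,"ay":0.84,"az":5.32,"fingers":-1}]' 60; python3 - <<'E'
from h import *
rel(*tgt(.048,.080,12)); rel(*tgt(.048,.032,12))
o=[]
y=np.radians(-11); A=np.array([[np.cos(y),-np.sin(y)],[np.sin(y),np.cos(y)]])
for cam in("scene","top"):
    im,d=bot.read_camera(cam); u,v=px(cam,[.54,.16,.06]).astype(int); k=70
    o.append(cv2.resize(im[v-k:v+k,u-k:u+k],(400,400),interpolation=cv2.INTER_CUBIC))
    for r in bot.masks_of(cam,'cover')[:1]:
        P=cloud(cam,d,r['region']); Q=P.copy(); Q[:,:2]=(P[:,:2]-BO[:2])@A; Q=Q[(Q[:,2]>.06)&(abs(Q[:,1]+.015)<.09)]
        print(cam,r['p'],len(Q),np.round(np.percentile(Q,[1,5,50,95,99],axis=0)*1000,1).tolist())
        np.save('Q_'+cam,Q)
cv2.imwrite('pics/d.png',np.hstack(o))
E
```

```text
time: 7.3
tool_pos: [0.5339, 0.1583, 0.105]
tcp_rot: [-0.303, -3.088, 0.326]
wrist_force: [-0.1, 0.9, -2.1]
width: 0.15
t 7.3 pos [0.5339 0.1583 0.105 ] w 0.15 F [-0.1  0.9 -2.1]
[[-0.981, 0.19, -0.042], [0.195, 0.959, -0.204], [0.001, -0.209, -0.978]]
d [ 0.0004  0.0024 -0.0013] a [-0.05 -0.13 -0.21]
t 7.3 pos [0.5339 0.1583 0.105 ] w 0.15 F [-0.1  0.9 -2.1]
[[-0.981, 0.19, -0.042], [0.195, 0.959, -0.204], [0.001, -0.209, -0.978]]
d [0.0003 0.0124 0.0456] a [-0.05 -0.13 -0.21]
scene 0.55 1465 [[-41.9, -82.7, 83.7], [-39.4, -80.8, 86.5], [-10.4, -38.0, 103.9], [36.3, 30.3, 120.4], [40.5, 40.5, 123.3]]
top 0.7 566 [[-32.2, -79.6, 102.2], [-23.6, -78.5, 105.1], [13.0, -67.4, 111.4], [42.1, -35.3, 114.6], [43.6, -27.5, 116.1]]
```

View pics/d.png

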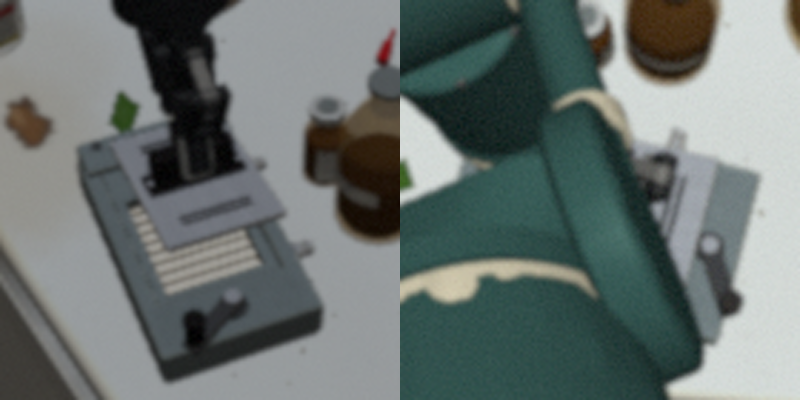

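The plate is tilted about 12° with its low edge towards the lip, centred over the box in x, and the latch is clear. Next I'll lower it straight down and then slide it under the lip.

```bash
python3 -m inch '[{"dx":0,"dy":0.006,"dz":0.015,"ax":0,"ay":-0.1,"az":-0.2,"fingers":-1},{"dx":0,"dy":0.009,"dz":0.03,"ax":0,"ay":-0.1,"az":-0.2,"fingers":-1},{"dx":0,"dy":0.012,"dz":0.042,"ax":0,"ay":-0.1,"az":-0.2,"fingers":-1},{"dx":0,"dy":0.012,"dz":0.0455,"ax":0,"ay":-0.1,"az":-0.2,"fingers":-1},{"dx":0,"dy":0.012,"dz":0.0455,"ax":0,"ay":-0.1,"az":-0.2,"fingers":-1}]' 60; python3 -c "
from h import *
rel(*tgt(.048,.032,12));rel(*tgt(.067,.032,12))"
```

```text
time: 8.12
tool_pos: [0.535, 0.1619, 0.059]
tcp_rot: [-0.296, -3.092, 0.325]
wrist_force: [-0.3, 1.0, -2.7]
width: 0.149
t 8.125 pos [0.535  0.1619 0.059 ] w 0.149 F [-0.3  1.  -2.7]
[[-0.982, 0.186, -0.038], [0.189, 0.96, -0.204], [-0.001, -0.208, -0.978]]
d [ 0.0008 -0.0009  0.0014] a [0.01 0.08 0.06]
t 8.125 pos [0.535  0.1619 0.059 ] w 0.149 F [-0.3  1.  -2.7]
[[-0.982, 0.186, -0.038], [0.189, 0.96, -0.204], [-0.001, -0.208, -0.978]]
d [ 0.0007  0.0177 -0.0026] a [0.01 0.08 0.06]
```

```bash
python3 -m inch '[{"dx":0.001,"dy":0.004,"dz":0.0005,"ax":0,"ay":0,"az":0,"fingers":-1},{"dx":0.001,"dy":0.008,"dz":-0.0005,"ax":0,"ay":0,"az":0,"fingers":-1},{"dx":0.001,"dy":0.012,"dz":-0.0014,"ax":0,"ay":0,"az":0,"fingers":-1},{"dx":0.001,"dy":0.015,"dz":-0.002,"ax":0,"ay":0,"az":0,"fingers":-1},{"dx":0.001,"dy":0.0165,"dz":-0.0024,"ax":0,"ay":0,"az":0,"fingers":-1},{"dx":0.001,"dy":0.0165,"dz":-0.0024,"ax":0,"ay":0,"az":0,"fingers":-1}]' 60; python3 -c "
from h import *
rel(*tgt(.067,.032,12))"
```

```text
time: 8.88
tool_pos: [0.5372, 0.1785, 0.0579]
tcp_rot: [-0.295, -3.092, 0.325]
wrist_force: [-1.2, 0.4, -2.5]
width: 0.149
t 8.875 pos [0.5372 0.1785 0.0579] w 0.149 F [-1.2  0.4 -2.5]
[[-0.982, 0.185, -0.038], [0.189, 0.96, -0.204], [-0.001, -0.208, -0.978]]
d [-0.0002  0.0011 -0.0001] a [0.01 0.09 0.07]
```

```bash
python3 -m inch '[{"dx":0,"dy":0.001,"dz":0,"ax":0,"ay":0,"az":0,"fingers":-1},{"dx":0,"dy":0.002,"dz":0,"ax":0,"ay":0,"az":0,"fingers":-1},{"dx":0,"dy":0.003,"dz":-0.0005,"ax":0,"ay":0,"az":0,"fingers":-1},{"dx":0,"dy":0.003,"dz":-0.0005,"ax":0,"ay":0,"az":0,"fingers":-1}]' 60; python3 -c "
from h import *
rel(*tgt(.067,.032,12))"
```

```text
time: 9.38
tool_pos: [0.5374, 0.1806, 0.0577]
tcp_rot: [-0.295, -3.091, 0.328]
wrist_force: [-0.1, -4.1, -2.3]
width: 0.147
t 9.375 pos [0.5374 0.1806 0.0577] w 0.147 F [-0.1 -4.1 -2.3]
[[-0.982, 0.185, -0.039], [0.189, 0.96, -0.206], [-0.001, -0.21, -0.978]]
d [-0.0004 -0.001   0.0001] a [-0.1   0.05  0.08]
```

```bash
python3 -c "
from h import *
for y,z,t in((.0665,.0325,12),(.0665,.032,8),(.0662,.032,4),(.066,.0315,1),(.066,.031,0)): rel(*tgt(y,z,t))" | grep '^d'
```

```text
d [-0.0004 -0.0016 -0.0003] a [-0.1   0.05  0.08]
d [-0.0004 -0.0022  0.0047] a [-4.1   0.05  0.08]
d [-0.0004 -0.0029  0.0094] a [-8.1   0.05  0.08]
d [-0.0004 -0.0031  0.0134] a [-11.1    0.04   0.08]
d [-0.0004 -0.003   0.015 ] a [-12.1    0.04   0.08]
```

```bash
python3 -m inch '[{"dx":0,"dy":-0.0016,"dz":0,"ax":0,"ay":0,"az":0,"fingers":-1},{"dx":0,"dy":-0.002,"dz":0.0023,"ax":-2.1,"ay":0,"az":0,"fingers":-1},{"dx":0,"dy":-0.0022,"dz":0.0047,"ax":-4.1,"ay":0,"az":0,"fingers":-1},{"dx":0,"dy":-0.0026,"dz":0.007,"ax":-6.1,"ay":0,"az":0,"fingers":-1},{"dx":0,"dy":-0.0029,"dz":0.0094,"ax":-8.1,"ay":0,"az":0,"fingers":-1},{"dx":0,"dy":-0.003,"dz":0.0105,"ax":-9,"ay":0,"az":0,"fingers":-1},{"dx":0,"dy":-0.003,"dz":0.0105,"ax":-9,"ay":0,"az":0,"fingers":-1}]' 60; python3 -c "
from h import *
rel(*tgt(.066,.031,0))"
```

```text
time: 10.25
tool_pos: [0.5363, 0.175, 0.048]
tcp_rot: [-0.3, -3.121, 0.084]
wrist_force: [-0.2, 0.0, -2.8]
width: 0.151
t 10.25 pos [0.5363 0.175  0.048 ] w 0.151 F [-0.2  0.  -2.8]
[[-0.982, 0.19, -0.01], [0.19, 0.98, -0.053], [-0.0, -0.054, -0.999]]
d [-0.0004 -0.0001  0.0044] a [-3.09  0.03  0.03]
```

```bash
python3 -m inch '[{"dx":0,"dy":0,"dz":0.0015,"ax":-1,"ay":0,"az":0,"fingers":-1},{"dx":0,"dy":0,"dz":0.003,"ax":-2,"ay":0,"az":0,"fingers":-1},{"dx":0,"dy":0,"dz":0.0044,"ax":-3.1,"ay":0,"az":0,"fingers":-1},{"dx":0,"dy":0,"dz":0.0044,"ax":-3.1,"ay":0,"az":0,"fingers":-1}]' 60; python3 - <<'E'
from h import *
rel(*tgt(.066,.030,0))
o=[]
for cam in("scene","top"):
    im,d=bot.read_camera(cam); u,v=px(cam,[.535,.16,.04]).astype(int); k=60
    o.append(cv2.resize(im[v-k:v+k,u-k:u+k],(400,400),interpolation=cv2.INTER_CUBIC))
cv2.imwrite('pics/e.png',np.hstack(o))
E
```

```text
time: 10.75
tool_pos: [0.536, 0.1744, 0.0434]
tcp_rot: [-0.301, -3.127, -0.001]
wrist_force: [-0.9, -0.3, -2.2]
width: 0.145
t 10.75 pos [0.536  0.1744 0.0434] w 0.145 F [-0.9 -0.3 -2.2]
[[-0.982, 0.191, -0.0], [0.191, 0.982, 0.0], [0.0, 0.0, -1.0]]
d [-0.0007  0.0003  0.0008] a [ 0.02 -0.01  0.  ]
```

View pics/e.png

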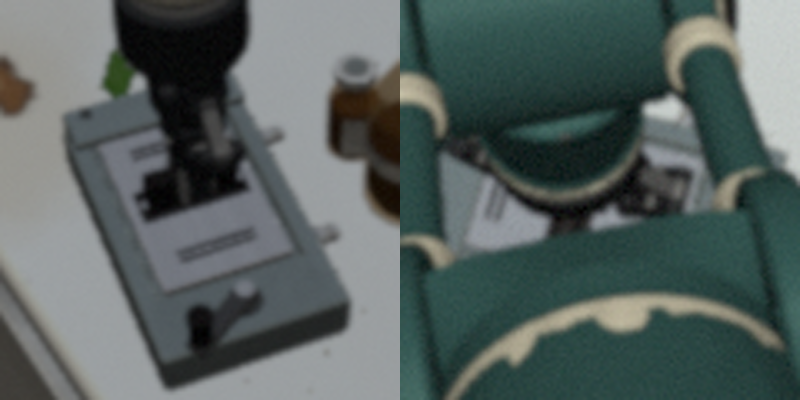

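The plate lies flat in the pocket with its edge under the lip, with very little side force. I'll settle it, release it, lift clear and check.

```bash
python3 -m inch '[{"dx":0,"dy":0,"dz":0.0012,"ax":0,"ay":0,"az":0,"fingers":-1},{"dx":0,"dy":0,"dz":0.0012,"ax":0,"ay":0,"az":0,"fingers":-1},{"dx":0,"dy":0,"dz":0,"ax":0,"ay":0,"az":0,"fingers":-0.3},{"dx":0,"dy":0,"dz":0,"ax":0,"ay":0,"az":0,"fingers":-0.3},{"dx":0,"dy":0,"dz":0,"ax":0,"ay":0,"az":0,"fingers":-0.3},{"dx":0,"dy":0,"dz":-0.04,"ax":0,"ay":0,"az":0,"fingers":-0.3},{"dx":0,"dy":0,"dz":-0.09,"ax":0,"ay":0,"az":0,"fingers":-0.3},{"dx":0,"dy":0,"dz":-0.12,"ax":0,"ay":0,"az":0,"fingers":-0.3},{"dx":0.05,"dy":-0.12,"dz":-0.12,"ax":0,"ay":0,"az":0,"fingers":-0.3},{"dx":0.05,"dy":-0.12,"dz":-0.12,"ax":0,"ay":0,"az":0,"fingers":-0.3},{"dx":0.05,"dy":-0.12,"dz":-0.12,"ax":0,"ay":0,"az":0,"fingers":-0.3}]' 60; python3 - <<'E'
from h import *
y=np.radians(-11); A=np.array([[np.cos(y),-np.sin(y)],[np.sin(y),np.cos(y)]])
o=[]
for cam in("scene","top"):
    im,d=bot.read_camera(cam); u,v=px(cam,[.535,.16,.04]).astype(int); k=60
    o.append(cv2.resize(im[v-k:v+k,u-k:u+k],(400,400),interpolation=cv2.INTER_CUBIC))
    P=cloud(cam,d); Q=P.copy(); Q[:,:2]=(P[:,:2]-BO[:2])@A
    for y0,y1 in((-.06,-.045),(-.04,-.02),(.015,.03),(.03,.048)):
        for x0,x1 in((-.038,-.01),(.01,.038)):
            m=(Q[:,0]>x0)&(Q[:,0]<x1)&(Q[:,1]>y0)&(Q[:,1]<y1)&(Q[:,2]<.06); print(cam,y0,x0,m.sum(),np.round(np.median(Q[m,2])*1000,1) if m.any() else '')
    K=Q[(Q[:,0]>-.08)&(Q[:,0]<.03)&(Q[:,1]>-.14)&(Q[:,1]<-.06)&(Q[:,2]>.066)&(Q[:,2]<.078)]; print('knob',len(K),np.round(np.median(K,0)*1000,1))
cv2.imwrite('pics/f.png',np.hstack(o)); st()
E
```

```text
time: 12.22
tool_pos: [0.4616, 0.0641, 0.163]
tcp_rot: [-0.305, -3.126, 0.001]
wrist_force: [0.6, 0.4, -0.0]
width: 0.354
scene -0.06 -0.038 80 32.2
scene -0.06 0.01 81 34.0
scene -0.04 -0.038 62 -800.1
scene -0.04 0.01 88 34.1
scene 0.015 -0.038 46 -798.4
scene 0.015 0.01 11 33.7
scene 0.03 -0.038 71 -799.3
scene 0.03 0.01 27 33.4
knob 50 [ -36.7 -112.8   68.6]
top -0.06 -0.038 38 37.0
top -0.06 0.01 0 
top -0.04 -0.038 148 36.8
top -0.04 0.01 118 36.5
top 0.015 -0.038 112 36.7
top 0.015 0.01 105 36.7
top 0.03 -0.038 133 36.9
top 0.03 0.01 133 37.0
knob 0 [nan nan nan]
t 12.325 pos [0.4642 0.0659 0.1639] w 0.354 F [-0.1 -0.1  0.4]
[[-0.981, 0.192, 0.002], [0.192, 0.981, 0.001], [-0.001, 0.001, -1.0]]
  return _methods._mean(a, axis=axis, dtype=dtype,
  ret = um.true_divide(
```

View pics/f.png

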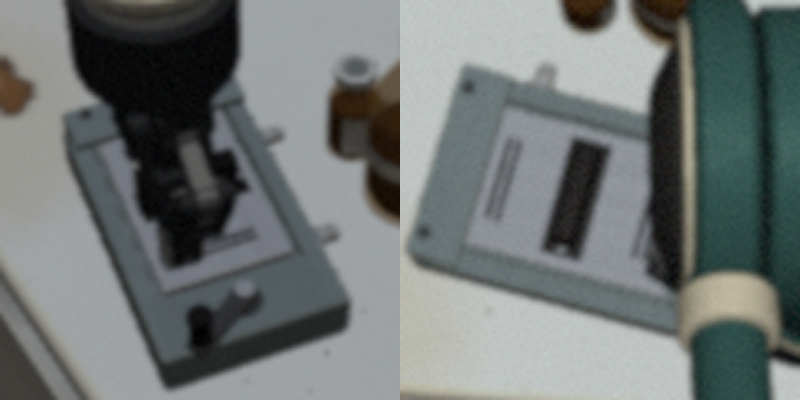

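The plate is seated flush, at about 36.8 mm wherever the top camera sees it, and the released rib stands at (575,195). The latch is unmoved. Next is the knob, gripped with the jaws along box x.

```bash
cat >> h.py <<'E'
def kn(x,y,z):
    B=R.from_euler('z',YAW,degrees=True).as_matrix(); return BO+B@np.array([x,y,z]), B@np.array([[0,1,0],[1,0,0],[0,0,-1.]])
E
python3 -c "
from h import *
rel(*kn(-.036,-.112,.10))
print(bot.read_state()['q'])"
```

```text
t 12.325 pos [0.4642 0.0659 0.1639] w 0.354 F [-0.1 -0.1  0.4]
[[-0.981, 0.192, 0.002], [0.192, 0.981, 0.001], [-0.001, 0.001, -1.0]]
d [-0.0143  0.0075  0.0639] a [1.000e-01 3.000e-02 8.992e+01]
[ 8.74959813e-02 -7.84256948e-02  2.10537217e+00  4.62081550e-04
  1.11299470e+00 -1.29004381e+00]
```

```bash
python3 -m inch '[{"dx":-0.0143,"dy":0.0075,"dz":0,"ax":0,"ay":0,"az":10,"fingers":-0.15},{"dx":-0.0143,"dy":0.0075,"dz":0,"ax":0,"ay":0,"az":20,"fingers":-0.15},{"dx":-0.0143,"dy":0.0075,"dz":0,"ax":0,"ay":0,"az":30,"fingers":-0.15},{"dx":-0.0143,"dy":0.0075,"dz":0,"ax":0,"ay":0,"az":40,"fingers":-0.15},{"dx":-0.0143,"dy":0.0075,"dz":0,"ax":0,"ay":0,"az":50,"fingers":-0.15},{"dx":-0.0143,"dy":0.0075,"dz":0,"ax":0,"ay":0,"az":60,"fingers":-0.15},{"dx":-0.0143,"dy":0.0075,"dz":0,"ax":0,"ay":0,"az":70,"fingers":-0.15},{"dx":-0.0143,"dy":0.0075,"dz":0.03,"ax":0,"ay":0,"az":80,"fingers":-0.15},{"dx":-0.0143,"dy":0.0075,"dz":0.0639,"ax":0,"ay":0,"az":90,"fingers":-0.15},{"dx":-0.0143,"dy":0.0075,"dz":0.0639,"ax":0,"ay":0,"az":90,"fingers":-0.15},{"dx":-0.0143,"dy":0.0075,"dz":0.0639,"ax":0,"ay":0,"az":90,"fingers":-0.15}]' 25; python3 - <<'E'
from h import *
rel(*kn(-.036,-.112,.056))
o=[]
for cam in("scene","top"):
    im,d=bot.read_camera(cam); u,v=px(cam,[.48,.07,.08]).astype(int); k=45
    o.append(cv2.resize(im[v-k:v+k,u-k:u+k],(400,400),interpolation=cv2.INTER_CUBIC))
cv2.imwrite('pics/g.png',np.hstack(o))
E
```

```text
time: 13.7
tool_pos: [0.481, 0.0712, 0.1009]
tcp_rot: [2.421, 2.0, 0.004]
wrist_force: [-0.2, 0.1, 0.7]
width: 0.425
t 13.7 pos [0.481  0.0712 0.1009] w 0.425 F [-0.2  0.1  0.7]
[[0.189, 0.982, 0.003], [0.982, -0.189, 0.001], [0.001, 0.003, -1.0]]
d [-0.001  -0.0012  0.0449] a [ 0.15 -0.08  0.13]
```

View pics/g.png

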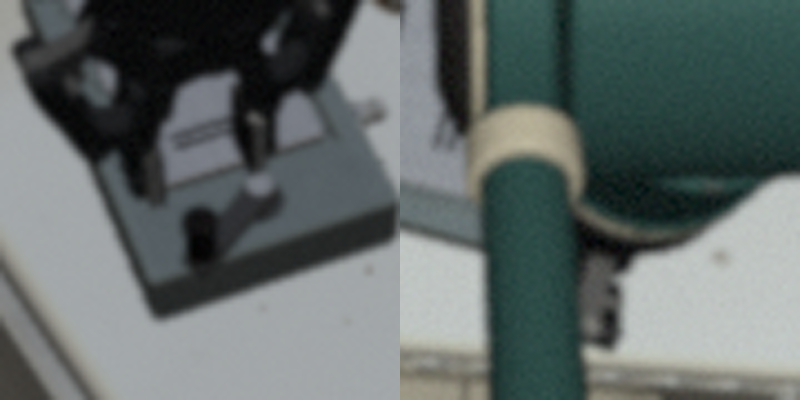

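The two fingers are above and either side of the knob at (200,235). I'll lower and grip it lightly.

```bash
python3 -m inch '[{"dx":-0.001,"dy":-0.0012,"dz":0.02,"ax":0,"ay":0,"az":0,"fingers":-0.15},{"dx":-0.001,"dy":-0.0012,"dz":0.038,"ax":0,"ay":0,"az":0,"fingers":-0.15},{"dx":-0.001,"dy":-0.0012,"dz":0.0445,"ax":0,"ay":0,"az":0,"fingers":-0.15},{"dx":-0.001,"dy":-0.0012,"dz":0.0445,"ax":0,"ay":0,"az":0,"fingers":-1},{"dx":-0.001,"dy":-0.0012,"dz":0.0445,"ax":0,"ay":0,"az":0,"fingers":-1},{"dx":-0.001,"dy":-0.0012,"dz":0.0445,"ax":0,"ay":0,"az":0,"fingers":-1},{"dx":-0.001,"dy":-0.0012,"dz":0.0445,"ax":0,"ay":0,"az":0,"fingers":-1},{"dx":-0.001,"dy":-0.0012,"dz":0.0445,"ax":0,"ay":0,"az":0,"fingers":-1}]' 20; python3 - <<'E'
from h import *
s,M=st(); B=R.from_euler('z',YAW,degrees=True).as_matrix(); b=B.T@(np.array(s['tool_pos'])-BO)*1000; print('box',b.round(1))
v=b[:2]-[0,-89]; print(np.hypot(*v)); a0=np.arctan2(v[1],-v[0]); print(a0)
r=42
for a in np.linspace(a0,1.57,14)[1:]:
    print(round(a,2),'dx %.4f dy %.4f'%((-89+r*np.sin(a)-b[1])/1000,(-r*np.cos(a)-b[0])/1000))
E
```

```text
time: 14.8
tool_pos: [0.4797, 0.0702, 0.0578]
tcp_rot: [2.422, 1.999, 0.005]
wrist_force: [-6.2, -0.9, 4.5]
width: 0.153
t 14.8 pos [0.4797 0.0702 0.0578] w 0.153 F [-6.2 -0.9  4.5]
[[0.19, 0.982, 0.003], [0.982, -0.19, 0.001], [0.001, 0.003, -1.0]]
box [ -36.  -112.4   57.8]
42.924320823189404
-0.5759447972506666
-0.41 dx 0.0066 dy -0.0025
-0.25 dx 0.0132 dy -0.0047
-0.08 dx 0.0200 dy -0.0059
0.08 dx 0.0269 dy -0.0059
0.25 dx 0.0337 dy -0.0047
0.41 dx 0.0403 dy -0.0024
0.58 dx 0.0464 dy 0.0009
0.74 dx 0.0518 dy 0.0051
0.91 dx 0.0565 dy 0.0102
1.07 dx 0.0603 dy 0.0160
1.24 dx 0.0631 dy 0.0224
1.4 dx 0.0648 dy 0.0291
1.57 dx 0.0654 dy 0.0360
```

```bash
python3 -m inch '[{"dx":0.0033,"dy":-0.0013,"dz":0,"ax":0,"ay":0,"az":0,"fingers":-1},{"dx":0.0066,"dy":-0.0025,"dz":0,"ax":0,"ay":0,"az":0,"fingers":-1},{"dx":0.0132,"dy":-0.0047,"dz":0,"ax":0,"ay":0,"az":0,"fingers":-1},{"dx":0.02,"dy":-0.0059,"dz":0,"ax":0,"ay":0,"az":0,"fingers":-1},{"dx":0.0269,"dy":-0.0059,"dz":0,"ax":0,"ay":0,"az":0,"fingers":-1},{"dx":0.0269,"dy":-0.0059,"dz":0,"ax":0,"ay":0,"az":0,"fingers":-1}]' 20; python3 - <<'E'
from h import *
s,M=st(); B=R.from_euler('z',YAW,degrees=True).as_matrix(); b=B.T@(np.array(s['tool_pos'])-BO)*1000; print('box',b.round(1))
r=42
for a in np.linspace(.08,1.57,11)[1:]:
    print(round(a,2),'dx %.4f dy %.4f'%((-89+r*np.sin(a)-b[1])/1000,(-r*np.cos(a)-b[0])/1000))
E
```

```text
time: 15.55
tool_pos: [0.4785, 0.0985, 0.0578]
tcp_rot: [2.422, 2.0, 0.004]
wrist_force: [-5.3, -0.6, 3.5]
width: 0.153
t 15.55 pos [0.4785 0.0985 0.0578] w 0.153 F [-5.3 -0.6  3.5]
[[0.189, 0.982, 0.002], [0.982, -0.189, 0.001], [0.002, 0.002, -1.0]]
box [-42.6 -84.8  57.8]
0.23 dx 0.0054 dy 0.0017
0.38 dx 0.0113 dy 0.0035
0.53 dx 0.0169 dy 0.0063
0.68 dx 0.0221 dy 0.0098
0.82 dx 0.0267 dy 0.0141
0.97 dx 0.0306 dy 0.0190
1.12 dx 0.0337 dy 0.0244
1.27 dx 0.0360 dy 0.0302
1.42 dx 0.0373 dy 0.0363
1.57 dx 0.0378 dy 0.0425
```

```bash
python3 -m inch '[{"dx":0.0054,"dy":0.0017,"dz":0,"ax":0,"ay":0,"az":0,"fingers":-1},{"dx":0.0113,"dy":0.0035,"dz":0,"ax":0,"ay":0,"az":0,"fingers":-1},{"dx":0.0169,"dy":0.0063,"dz":0,"ax":0,"ay":0,"az":0,"fingers":-1},{"dx":0.0221,"dy":0.0098,"dz":0,"ax":0,"ay":0,"az":0,"fingers":-1},{"dx":0.0267,"dy":0.0141,"dz":0,"ax":0,"ay":0,"az":0,"fingers":-1},{"dx":0.0306,"dy":0.019,"dz":0,"ax":0,"ay":0,"az":0,"fingers":-1},{"dx":0.0337,"dy":0.0244,"dz":0,"ax":0,"ay":0,"az":0,"fingers":-1},{"dx":0.036,"dy":0.0302,"dz":0,"ax":0,"ay":0,"az":0,"fingers":-1},{"dx":0.0373,"dy":0.0363,"dz":0,"ax":0,"ay":0,"az":0,"fingers":-1},{"dx":0.0378,"dy":0.0425,"dz":0,"ax":0,"ay":0,"az":0,"fingers":-1},{"dx":0.0378,"dy":0.0425,"dz":0,"ax":0,"ay":0,"az":0,"fingers":-1},{"dx":0.0378,"dy":0.0425,"dz":0,"ax":0,"ay":0,"az":0,"fingers":-1}]' 20; python3 - <<'E'
from h import *
s,M=st(); B=R.from_euler('z',YAW,degrees=True).as_matrix(); b=B.T@(np.array(s['tool_pos'])-BO)*1000; print('box',b.round(1))
E
```

```text
time: 17.05
tool_pos: [0.5287, 0.1301, 0.0578]
tcp_rot: [-2.423, -1.998, -0.012]
wrist_force: [1.2, 6.7, -3.6]
width: 0.155
t 17.05 pos [0.5287 0.1301 0.0578] w 0.155 F [ 1.2  6.7 -3.6]
[[0.19, 0.982, 0.005], [0.982, -0.19, 0.006], [0.006, 0.004, -1.0]]
box [  0.6 -44.2  57.8]
```

```bash
python3 -m inch '[{"dx":0,"dy":0,"dz":0,"ax":0,"ay":0,"az":0,"fingers":-0.3},{"dx":0,"dy":0,"dz":0,"ax":0,"ay":0,"az":0,"fingers":-0.3},{"dx":0,"dy":0,"dz":0,"ax":0,"ay":0,"az":0,"fingers":-0.3},{"dx":0,"dy":0,"dz":-0.03,"ax":0,"ay":0,"az":0,"fingers":-0.3},{"dx":0,"dy":0,"dz":-0.08,"ax":0,"ay":0,"az":0,"fingers":-0.3},{"dx":0,"dy":0,"dz":-0.14,"ax":0,"ay":0,"az":0,"fingers":-0.3},{"dx":-0.2,"dy":-0.1,"dz":-0.16,"ax":0,"ay":0,"az":0,"fingers":-0.3},{"dx":-0.35,"dy":-0.1,"dz":-0.16,"ax":0,"ay":0,"az":0,"fingers":-0.3},{"dx":-0.35,"dy":-0.1,"dz":-0.16,"ax":0,"ay":0,"az":0,"fingers":-0.3},{"dx":-0.35,"dy":-0.1,"dz":-0.16,"ax":0,"ay":0,"az":0,"fingers":-0.3},{"dx":-0.35,"dy":-0.1,"dz":-0.16,"ax":0,"ay":0,"az":0,"fingers":-0.3},{"dx":-0.35,"dy":-0.1,"dz":-0.16,"ax":0,"ay":0,"az":0,"fingers":-0.3}]' 20; python3 - <<'E'
from h import *
st()
y=np.radians(-11); A=np.array([[np.cos(y),-np.sin(y)],[np.sin(y),np.cos(y)]])
o=[]
for cam in("scene","top"):
    im,d=bot.read_camera(cam); u,v=px(cam,[.55,.16,.04]).astype(int); k=80
    o.append(cv2.resize(im[v-k:v+k,u-k:u+k],(400,400),interpolation=cv2.INTER_CUBIC))
    P=cloud(cam,d); Q=P.copy(); Q[:,:2]=(P[:,:2]-BO[:2])@A
    print(cam,'plate z',[round(float(np.median(Q[(Q[:,0]>x)&(Q[:,0]<x+.025)&(Q[:,1]>yy)&(Q[:,1]<yy+.02)&(Q[:,2]>0)&(Q[:,2]<.06),2])*1000),1) for yy in(-.06,-.035,.015,.03) for x in(-.038,.012)])
    K=Q[(abs(Q[:,0])<.03)&(abs(Q[:,1]+.045)<.02)&(Q[:,2]>.064)&(Q[:,2]<.08)]; print('knob',len(K),np.round(np.median(K,0)*1000,1))
    for t in('vial_a','flask'):
        for r in bot.masks_of(cam,t)[:2]: print(t,round(r['p'],2),np.round(np.median(cloud(cam,d,r['region']),0),3))
cv2.imwrite('pics/i.png',np.hstack(o))
E
```

```text
time: 18.55
tool_pos: [0.3621, -0.1974, 0.2158]
tcp_rot: [2.423, 1.997, 0.012]
wrist_force: [0.9, -0.0, -0.9]
width: 0.35
t 18.55 pos [ 0.3621 -0.1974  0.2158] w 0.35 F [ 0.9 -0.  -0.9]
[[0.191, 0.982, 0.007], [0.982, -0.191, 0.004], [0.005, 0.006, -1.0]]
scene plate z [nan, nan, nan, nan, nan, nan, nan, nan]
knob 0 [nan nan nan]
vial_a 0.76 [ 0.621 -0.159  0.035]
top plate z [36.8, 37.1, 37.1, 36.7, 36.7, 36.8, 36.4, 36.8]
knob 56 [  1.9 -46.6  72. ]
vial_a 0.71 [ 0.626 -0.148  0.039]
vial_a 0.67 [0.657 0.178 0.053]
flask 0.59 [0.497 0.445 0.09 ]
  return _methods._mean(a, axis=axis, dtype=dtype,
  ret = ret.dtype.type(ret / rcount)
  ret = um.true_divide(
```

View pics/i.png

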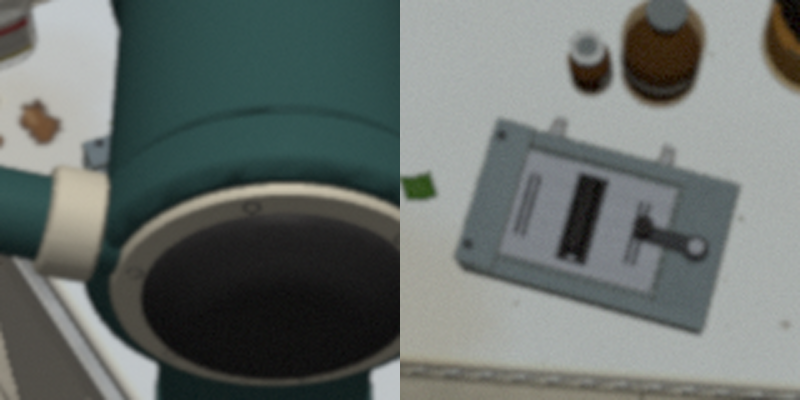

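The top view shows the plate flat in its pocket and under the lip. The latch bar runs from its pivot at (697,247) to the knob at (643,228), over the plate and pointing at the lip. The bystanders are at their earlier positions and the gripper touches nothing, so I'll hand the job in.

```bash
python3 -c "
from workcell import bot
print(bot.finish_job())"
```

```text
the job is handed in; nothing more can be done
None
```

The cover is back on the filter box, the latch is swung over it, and I handed the job in at about 18.9 s of the 64 s allowed.

- **What I did:** I gripped the cover by its rib and tilted it about 12°. I slid it under the lip until it touched the pocket's end wall with about 4 N, backed off about 1.5 mm, lowered it flat and let go. Then I gripped the knob, swung the latch from about -0.55 rad to about 1.57 rad, released it and moved the arm away.
- **Last checks (top camera):** The plate's top reads 36.4 to 37.1 mm at all eight spots, so it is flat and flush with the rim. The knob is within 2 mm of the box's centreline, over the plate. Both vials and the flask read the same positions as at the start, to within a few millimetres.
- **What failed or disagreed:**
  - The first move was refused because its rows were incomplete, and the first grip rode up about 5 mm, so I re-seated it.
  - In the final check the arm blocked the scene camera's view of the box, so the plate and latch were confirmed by the top camera only.
  - At the end of the swing, the gripper stood about 3 mm further towards the lip than commanded, with about 7 N on it, before I released the knob.

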